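# Load the bobbin and hold the spindle brake on its third click

### The arm

A 6-joint arm with a two-finger parallel gripper is mounted at the origin on the work surface. World frame = base frame: x ahead of the robot, y to its left, z up, the work surface at z = 0. Lengths are in m, angles in rad, forces in N, time in s.
With the tool pointing down it reaches from about 0.375 to 0.9 m from the base axis. Payload 3.1 kg.
Tool frame: the origin (TCP) lies at the very end of the fingers, on their centre line; the grasp point (between the pads) lies 19 mm behind it; z points along the fingers, y is the line along which they close (so a half turn about z gives the same grasp; the last joint's range is limited). The gripper opens to 85 mm and grips with 20 to 120 N. Pads are 22 mm wide; open, the fingers measure 114 mm over their backs; the gripper's body (76 mm by 85 mm) begins 54 mm behind the grasp point. The pads swing forward as they close: fully open they stand 13 mm farther back than shut.
Start: joints at [-1.363, 0.527, 1.433, -0, 1.181, -0.178], TCP at [0.236, -0.579, 0.231] pointing down, gripper open.
Joint ranges: [-3.08, 3.08], [-0.75, 2.2], [0.22, 2.44], [-1.43, 4.57], [0, 2.65], [-2.85, 2.85]. Speed limits (rad/s): [2.79, 2.79, 3.14, 3.14, 3.14, 3.14].

### API

Orientations are given as a 3x3 rotation matrix whose columns are the frame's x, y, z axes.
In Python, from bench import get_obs, grab_frame, get_calibration, hand_in, silhouettes, spot_point gives the robot as it stands.
- The arm moves only by the tool apply_moves, never from a script. Its argument "rows" is a list that holds one entry, the list of rows, each a list of 6 numbers: the shift along the world's x, y, z in cm, then the turn, a rotation vector about the world's x, y, z in rad. In form: [[[dx, dy, dz, ax, ay, az], ...]]. A call has exactly 10 rows; each row shifts and turns the commanded pose from where the row before left it; what a row does not reach is not made up. A row lasts 1/12 s, in which the tool goes at most 41.7 mm and 7.16 degrees, less where a joint would pass 70% of its speed; a pose out of reach is approached as far as the arm can. A call is refused whole if a number of a shift passes 4.17 or a number of a turn 0.125, either way. A call with a gripper value outside its range is refused whole. "grip" is the opening, from 0 (shut) to 1 (fully open), set as the call begins (left out, the last holds). The fingers move at their own pace and stop on an object; "force" is the grip in N (left out, the last holds). Time passes only in rows, so rows that do not move let the fingers close, or fill a call up. It gives the time, the measured TCP pose, the force, the opening and the grip force at its end, in the units of the state.
- get_obs(): the state, without advancing time (a new reading comes with each control period).
- grab_frame(name): name is "scene" or "top" or "wrist"; returns the picture (480x640x3 uint8, red, green, blue); there is no depth.
- get_calibration(name): a dict with "fx", "fy", "cx", "cy" (pixels), "T" (4x4, takes a point from camera to world coordinates). Camera axes: x right, y up, looking along -z (the intrinsics and any distortion apply to the point x, -y, -z); pixel columns grow to the right and rows downward; lengths in m; the calibration is good to about 2 mm. The wrist camera is an equidistant fisheye: a pixel r from the principal point sees the ray r / f radians off the axis. A picture is of the moment at which its call begins: read the wrist's pose just before it. get_calibration takes no time and is no camera call; for the wrist camera it gives the pose at the moment of the call.
- hand_in(): hands the job in; it is judged then, once.
Trained networks look in the newest picture that a camera, given by its name, has taken for a name from the list of things; names that differ only in an ending like _2 or _b are one class to them, and where a whole thing is asked for, a point or a joint stands for the part that bears it (a point fixed in the world has none). Each returns a list of dicts, best first, with "score" (0 to 1); they miss things now and then, are a little off and sometimes report something else, mostly with a low value. They report only what shows in the picture. A call takes as long as a camera call. They do not tell look-alikes from the thing itself.
- silhouettes(camera, query): "mask" (480x640 bool, what is visible of it).
- spot_point(camera, query): "point" ([x, y, z] in m, in the coordinates of the camera as it stood for that picture, good to about 4 mm: a listed point, or the origin of a listed thing).
The state is a dict: "t": time; "joint_pos": joint angles; "joint_velocities": joint speeds; "joint_torque": joint torques, N m; "position": TCP position; "ee_rot": TCP orientation; "force": force on the tool from outside, world axes, zero at the start; "moment": the same for the moment, N m; "grip_width": opening from 0.0 (shut) to 1.0 (fully open); "finger_force": force on a finger pad.
Only numpy, scipy, OpenCV 4.12 (cv2) and the standard library are available. Lean on these libraries where they do the work, as an engineer would, in place of code of your own. Each camera call takes 0.05 s, during which the arm holds its last target. There are 200 camera calls.

### The job

Put the tall empty bobbin (not the squat one) on the upright spindle of the grey pay-off stand, slide it all the way down onto its seat and let go of it. Then turn the stand's black brake knob clockwise, seen from above, to its third click and no further, and finish while still holding the knob there: a return spring turns it back if you let go. Leave the other things on the bench where they are.

Things in the scene. Friction and masses are not known exactly. Their poses are not given: they have to be found in the camera images.
- bobbin_center (a point): Centre (half-way up, on the axis) of the tall empty bobbin, loose grey plastic, upright on the bench: 60 mm high, flanges 58 mm in diameter and 8 mm thick at bottom and top, core 34 mm in diameter between them, 20 mm bore along z (up). About 0.14 kg. Grip it across the top flange, whose middle is 26 mm above this point. It and the squat bobbin may swap places.
- squat: The squat bobbin, a bystander of the same grey plastic: 80 mm in diameter, 30 mm high, same bore. Origin at the centre of its underside.
- seat (a point): Point on the spindle's axis at the top of its seat disc (44 mm in diameter), 20 mm above the bench, where the bobbin's underside comes to rest (its centre is then 30 mm above this point). Axes as the stand's: z up; the knob's axis lies 180 mm away along -y.
- spindle_tip (a point): Tip of the upright steel spindle, 76 mm above the seat. The spindle is 15 mm in diameter up to 64 mm above the seat, then tapers to 6 mm at the tip.
- knob_grip (a point): On the knob's vertical axis at the height to grip, 101 mm above the bench. The black knob has an upright bar grip 46 mm long (this frame's x), 14 mm thick (y), its top 13 mm above this point; a round skirt 52 mm in diameter has its top 27 mm below it. The frame turns with the knob; at rest it is parallel to the stand's and the pale line on the bar's top is at its -x end.
- index (a joint): Knob angle in rad, 0 at rest, growing clockwise from above, end at 1.9. Clicks every 22.5 degrees: 0.393, 0.785, 1.178 (third), 1.571; dark dial marks at the rest and at these. Between clicks it resists, then helps: a torque ripple of 0.06 N m on a return spring of 0.08 (rest) to 0.12 N m (third), so it runs back to 0 if let go. Needs at most 0.2 N m: grip firmly (40 N).
- jar: Bystander: clear jar with steel lid, 52 mm in diameter, 75 mm high. Origin under its centre.
- cup: Bystander: paper cup, 72 mm at the rim, 85 mm high. Origin under its centre.
- wrench: Bystander: steel wrench lying flat, 170 mm long along its x, origin at its middle.
- tape: Bystander: brown ring (tape core) lying flat, 90 mm in diameter, 25 mm high. Origin under its centre.
- spray: Bystander: aluminium spray can, 60 mm in diameter, 170 mm high. Origin under its centre.
- offcut: Bystander: wood offcut 130 by 60 by 35 mm. Origin under its centre.
- stand: The fixed grey pay-off stand: base plate 110 mm (x) by 290 mm (y), 14 mm thick, spindle at its +y end, brake housing (90 mm square, top 64 mm above the bench) with the knob at its -y end. Origin under the plate's centre.
Mind the look-alikes: they are no part of the job. What is shaped like the part that bears bobbin_center but yellow is not meant.

How it is judged:
On the way, in this order (a step that is already met when the one before it is completed fails the run):
1. the tall bobbin is fully down on the spindle's seat, upright and let go, with the knob still at rest (horizontal distance between bobbin_center and seat below 0.005 m and z of bobbin_center in the frame of seat below 0.033 m and angle between bobbin_center's own z axis and vertical below 0.08 rad and contact force between the fingers and bobbin below 0.1 N and value of joint index below 0.15 rad), for 0.2 s.
2. the knob is held by the gripper on its third click (value of joint index between 1.058 and 1.298 rad and contact force between the fingers and index above 1 N), for 0.4 s.
At the end, for the whole second after the job is handed in: The knob stands within 0.12 rad (7 degrees) of its third click (1.178 rad), still, with the fingers pressing on it by more than 1 N; the tall bobbin is seated on the spindle (axis within 5 mm, no more than 3 mm above its seat, upright within 0.08 rad) and untouched by the robot (all of step 2 and velocity of joint index between -0.1 and 0.1 rad/s and horizontal distance between bobbin_center and seat below 0.005 m and z of bobbin_center in the frame of seat below 0.033 m and angle between bobbin_center's own z axis and vertical below 0.08 rad and contact force between each of the arm, the fingers and bobbin below 0.1 N); the arm keeps its last pose, push and grip.
It fails at once if the knob goes past the third click, over the crest towards the fourth (value of joint index above 1.42 rad).
It fails at once if another thing on the bench is moved by more than 40 mm (distance of any of squat, jar, cup, wrench, tape, spray, offcut from where it was at the start of the episode above 0.04 m).
It also fails if it takes over 67 s, if anything falls off the work surface, if the arm or the gripper's body presses on something with over 40 N, if the wrist force passes 120 N, or if a joint passes its speed limit or range.

## Working session

There is one attempt and no reset: what is moved stays moved. The work goes in short steps, Python scripts to look and compute and a tool call to move; the robot and the scene stay as the last step left them, time stands still between calls to the robot, and variables do not carry over. Pictures are saved under pics/ and viewed, at most 10 in all, crops included, and the job is handed in when it is done.

Besides the shell and the picture viewer there is one more tool, called in YAML: its name, and indented under it one key for each argument. apply_moves: Moves the arm, as the interface text tells. Its arguments: {"type":"object","properties":{"rows":{"type":"array","items":{"type":"array","items":{"type":"array","items":{"type":"number"}}}},"grip":{"type":"number"},"force":{"type":"number"}},"required":["rows"]}

```bash
mkdir -p pics; cat > h.py <<'E'
import numpy as np, cv2
from bench import *
def world(cam,p):
    T=get_calibration(cam)['T']; return (np.array(T)@np.r_[p,1])[:3]
def save(cam,n,crop=None,s=1):
    im=grab_frame(cam)
    if crop: im=im[crop[1]:crop[3],crop[0]:crop[2]]
    im=cv2.resize(im,None,fx=s,fy=s,interpolation=cv2.INTER_CUBIC)
    cv2.imwrite('pics/'+n,im[:,:,::-1])
def px(cam,P):
    c=get_calibration(cam); q=np.linalg.inv(c['T'])@np.r_[P,1]
    x,y,z=q[0],-q[1],-q[2]; return (c['cx']+c['fx']*x/z, c['cy']+c['fy']*y/z)
E
python3 - <<'E'
from h import *
np.set_printoptions(precision=4,suppress=True)
save('scene','s0.png');save('top','t0.png')
for cam in('top','scene'):
  for q in ['bobbin_center','squat','seat','spindle_tip','knob_grip','stand','spray','jar','cup']:
    for d in spot_point(cam,q)[:3]:
      P=world(cam,d['point']); print(cam,q,round(d['score'],2),P,np.round(px(cam,P)))
print(get_obs()['t'])
E
```

```text
top bobbin_center 0.94 [0.5687 0.1678 0.0298] [263. 227.]
top bobbin_center 0.68 [0.5938 0.2734 0.0308] [227. 217.]
top bobbin_center 0.55 [0.668  0.1689 0.0299] [264. 193.]
top squat 0.92 [ 0.4411  0.2783 -0.0021] [224. 271.]
top seat 0.88 [ 0.4752 -0.0758  0.0196] [346. 261.]
top seat 0.44 [ 0.6739 -0.446  -0.004 ] [472. 198.]
top seat 0.35 [ 0.485  -0.4941 -0.0007] [491. 262.]
top spindle_tip 0.76 [ 0.4743 -0.0734  0.0886] [346. 257.]
top knob_grip 0.56 [ 0.5323 -0.2459  0.0992] [409. 237.]
top stand 0.79 [ 0.5052 -0.1618  0.0009] [376. 252.]
top spray 0.61 [ 0.7766  0.1615 -0.0008] [268. 161.]
top jar 0.62 [ 0.5566  0.4521 -0.0001] [167. 231.]
top jar 0.59 [0.5912 0.2752 0.0285] [226. 218.]
top cup 0.88 [ 0.6759 -0.4476 -0.002 ] [473. 197.]
top cup 0.34 [ 0.7773  0.1617 -0.0003] [268. 161.]
top cup 0.18 [ 0.6927  0.3669 -0.0003] [199. 187.]
scene bobbin_center 0.93 [0.587  0.2771 0.0314] [423. 285.]
scene bobbin_center 0.78 [0.5663 0.1702 0.0291] [384. 276.]
scene bobbin_center 0.53 [ 0.436   0.2789 -0.004 ] [420. 251.]
scene squat 0.65 [0.4378 0.2825 0.0005] [421. 250.]
scene seat 0.9 [ 0.4761 -0.0773  0.0193] [299. 247.]
scene seat 0.38 [0.4364 0.2799 0.0007] [420. 250.]
scene spindle_tip 0.61 [ 0.4742 -0.0771  0.0961] [298. 229.]
scene knob_grip 0.83 [ 0.528  -0.2485  0.1012] [233. 237.]
scene stand 0.94 [ 0.5079 -0.1626 -0.006 ] [269. 259.]
scene stand 0.65 [0.4366 0.2819 0.0008] [421. 250.]
scene spray 0.93 [0.7718 0.1629 0.0058] [379. 346.]
scene spray 0.75 [ 0.4846 -0.4934  0.0014] [161. 243.]
scene jar 0.77 [ 0.5567  0.4566 -0.0023] [486. 288.]
scene cup 0.8 [ 0.6723 -0.4464  0.0004] [156. 296.]
1.0
```

```bash
python3 - <<'E'
import cv2,numpy as np
a=cv2.imread('pics/t0.png')[120:320,130:530]; b=cv2.imread('pics/s0.png')[190:390,120:520]
cv2.imwrite('pics/c0.png',cv2.resize(np.vstack([a,b]),None,fx=1.5,fy=1.5))
E
```

```text
(no output)
```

View pics/c0.png

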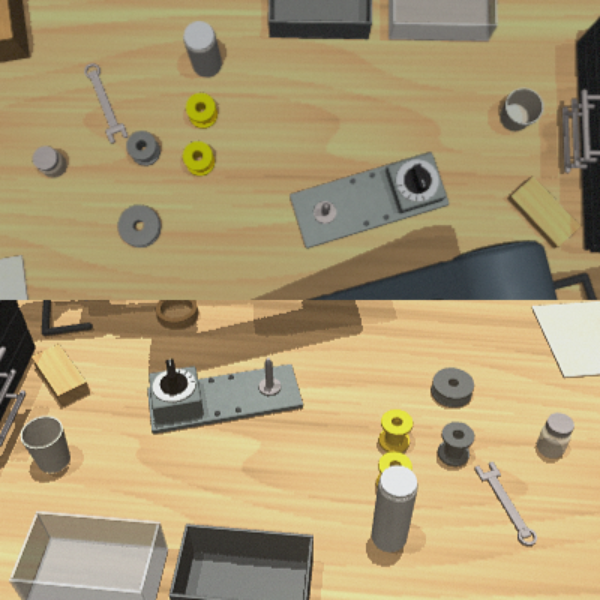

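Candidates in the top picture: yellow tall bobbins at (263,227) and (264,193), the grey squat at (224,271), and the grey tall one at (227,217). The grey tall one fits the description, at about (0.590, 0.275).

```bash
python3 - <<'E'
from h import *
np.set_printoptions(precision=3,suppress=True)
o=get_obs();print(o['ee_rot'],o['position']);print(get_calibration('wrist')); print(cv2.imread('pics/t0.png')[210:225,218:236].mean((0,1)))
E
```

```text
[[ 0.926  0.377  0.   ]
 [ 0.377 -0.926 -0.   ]
 [-0.     0.    -1.   ]] [ 0.236 -0.579  0.231]
{'fx': 371.64829954431775, 'fy': 371.64829954431775, 'cx': 313.3986878956654, 'cy': 245.00824041399724, 'T': array([[ 0.376,  0.88 ,  0.292,  0.31 ],
       [-0.927,  0.357,  0.118, -0.549],
       [-0.   , -0.315,  0.949,  0.373],
       [ 0.   ,  0.   ,  0.   ,  1.   ]])}
[93.426 97.715 98.315]
```

apply_moves:
  rows:
    - [[1.2,2.85,0,0,0,0],[1.2,2.85,0,0,0,0],[1.2,2.85,0,0,0,0],[1.2,2.85,0,0,0,0],[1.2,2.85,0,0,0,0],[1.2,2.85,0,0,0,0],[1.2,2.85,0,0,0,0],[1.2,2.85,0,0,0,0],[1.2,2.85,0,0,0,0],[1.2,2.85,0,0,0,0]]
  grip: 1

```text
t: 1.83
position: [0.3562, -0.2925, 0.2315]
ee_rot: [[0.926, 0.377, 0.0], [0.377, -0.926, -0.0], [0.0, 0.001, -1.0]]
force: [0.5, 0.1, -0.2]
grip_width: 1.006
finger_force: 0.0
```

apply_moves:
  rows:
    - [[1.2,2.85,0,0,0,-0.008],[1.2,2.85,0,0,0,-0.008],[1.2,2.85,0,0,0,-0.008],[1.2,2.85,0,0,0,-0.008],[1.2,2.85,0,0,0,-0.008],[1.2,2.85,0,0,0,-0.008],[1.2,2.85,0,0,0,-0.008],[1.2,2.85,0,0,0,-0.008],[1.2,2.85,0,0,0,-0.008],[1.2,2.85,0,0,0,-0.006]]

```text
t: 2.67
position: [0.4763, -0.0073, 0.2316]
ee_rot: [[0.953, 0.304, 0.001], [0.304, -0.953, -0.0], [0.001, 0.0, -1.0]]
force: [0.2, 0.3, 0.1]
grip_width: 1.002
finger_force: 0.0
```

apply_moves:
  rows:
    - [[1.2,2.85,0,0,0,0],[1.2,2.85,0,0,0,0],[1.2,2.85,0,0,0,0],[1.2,2.85,0,0,0,0],[1.2,2.85,0,0,0,0],[1.2,2.85,0,0,0,0],[1.0,2.85,0,0,0,0],[1.0,2.75,0,0,0,0],[1.0,2.75,0,0,0,0],[0,0,0,0,0,0]]

```text
t: 3.5
position: [0.5796, 0.2506, 0.2314]
ee_rot: [[0.952, 0.308, 0.003], [0.308, -0.952, 0.003], [0.004, -0.002, -1.0]]
force: [0.6, 0.3, -0.1]
grip_width: 0.999
finger_force: 0.0
```

```bash
python3 - <<'E'
from h import *
np.set_printoptions(precision=4,suppress=True)
save('wrist','w1.png')
for d in spot_point('wrist','bobbin_center')[:3]: print(round(d['score'],2),world('wrist',d['point']))
o=get_obs();print(o['position'],o['t'],o['ee_rot'])
E
```

```text
0.94 [0.5863 0.2699 0.0263]
0.77 [0.5666 0.1638 0.0282]
0.76 [0.6602 0.1634 0.0304]
[0.5776 0.2466 0.231 ] 3.6 [[ 0.952   0.306  -0.0004]
 [ 0.306  -0.952  -0.0005]
 [-0.0005  0.0004 -1.    ]]
```

View pics/w1.png

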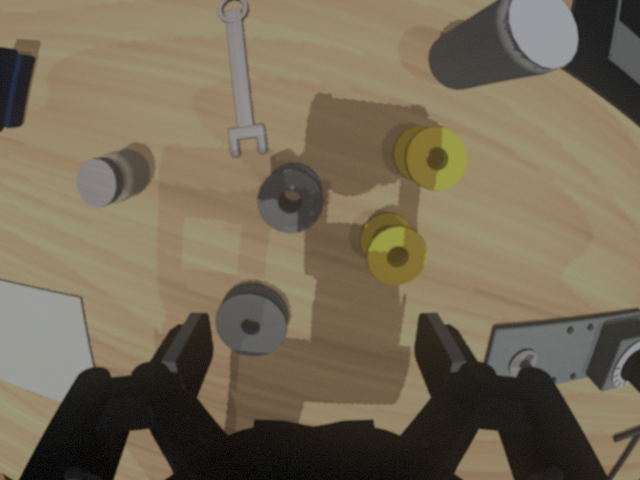

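The wrist picture shows the grey tall bobbin with its top flange centred near (290,199). The squat bobbin is at (252,320) and the yellow ones are at (396,250) and (435,158), so the choice is confirmed.

```bash
cat >> h.py <<'E'
def wray(u,v,z):
    c=get_calibration('wrist'); a,b=u-c['cx'],v-c['cy']; r=np.hypot(a,b); t=r/c['fx']
    d=np.array([a/r*np.sin(t),-b/r*np.sin(t),-np.cos(t)]); T=np.array(c['T']); d=T[:3,:3]@d; o=T[:3,3]
    return o+d*(z-o[2])/d[2]
def wpx(P):
    c=get_calibration('wrist'); q=np.linalg.inv(c['T'])@np.r_[P,1]; x,y,z=q[0],-q[1],-q[2]
    r=np.hypot(x,y); t=np.arctan2(r,z)*c['fx']; return np.array([c['cx']+x/r*t,c['cy']+y/r*t])
def circ(P,r,n=60):
    a=np.linspace(0,2*np.pi,n); return np.array([wpx(np.array(P)+[r*np.cos(t),r*np.sin(t),0]) for t in a])
E
python3 - <<'E'
from h import *
im=cv2.imread('pics/w1.png')
print(wray(290,201,.06), wray(291,198,.06))
P=[.589,.274,.06]
for x,c in ((P,(0,0,255)),([.586,.270,.06],(0,255,0))):
  for r in(.029,.010): cv2.polylines(im,[np.round(circ(x,r)*8).astype(int)],True,c,1,shift=3)
cv2.imwrite('pics/w1c.png',cv2.resize(im[140:260,230:350],None,fx=5,fy=5,interpolation=2))
E
```

```text
[0.58726638 0.27041149 0.06      ] [0.59004304 0.27035656 0.06      ]
```

View pics/w1c.png

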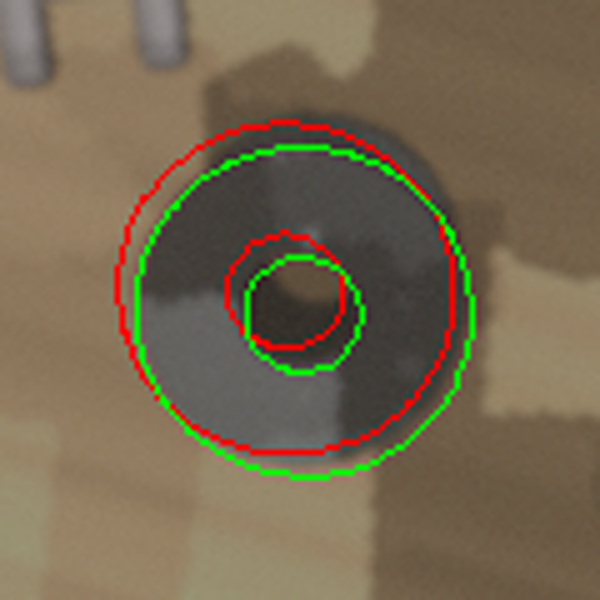

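apply_moves:
  rows:
    - [[0.5,1.2,-1,0,0,0],[0.55,1.25,-1.5,0,0,0],[0,0,-2.5,0,0,0],[0,0,-2.5,0,0,0],[0,0,-2.5,0,0,0],[0,0,-2.5,0,0,0],[0,0,-2.5,0,0,0],[0,0,-2.0,0,0,0],[0,0,-1.9,0,0,0],[0,0,-1.0,0,0,0]]

```text
t: 4.43
position: [0.5865, 0.2689, 0.0292]
ee_rot: [[0.953, 0.302, -0.005], [0.302, -0.953, -0.001], [-0.005, -0.0, -1.0]]
force: [-0.2, -0.5, -1.2]
grip_width: 0.998
finger_force: 0.0
```

apply_moves:
  rows:
    - [[0,0,0,0,0,0],[0,0,0,0,0,0],[0,0,0,0,0,0],[0,0,0,0,0,0],[0,0,0,0,0,0],[0,0,0,0,0,0],[0,0,0,0,0,0],[0,0,0,0,0,0],[0,0,0,0,0,0],[0,0,0,0,0,0]]
  grip: 0.3
  force: 35

```text
t: 5.27
position: [0.5889, 0.2703, 0.0333]
ee_rot: [[0.953, 0.304, 0.001], [0.304, -0.953, 0.0], [0.001, 0.0, -1.0]]
force: [-0.2, -0.3, 5.8]
grip_width: 0.667
finger_force: 38.1
```

apply_moves:
  rows:
    - [[0,0,1,0,0,0],[0,0,2.5,0,0,0],[0,0,3,0,0,0],[0,0,3,0,0,0],[0,0,3,0,0,0],[-1.2,-2.4,0.5,0,0,0],[-1.2,-2.4,0,0,0,0],[-1.2,-2.4,0,0,0,0],[-1.2,-2.4,0,0,0,0],[-1.2,-2.4,0,0,0,0]]

```text
t: 6.1
position: [0.5271, 0.1494, 0.1624]
ee_rot: [[0.953, 0.305, -0.001], [0.305, -0.953, -0.0], [-0.001, -0.0, -1.0]]
force: [-0.1, -0.4, -1.7]
grip_width: 0.66
finger_force: 38.0
```

apply_moves:
  rows:
    - [[-1.2,-2.4,0,0,0,0],[-1.2,-2.4,0,0,0,0],[-1.2,-2.4,0,0,0,0],[-1.2,-2.4,0,0,0,0],[-1.2,-2.4,0,0,0,0],[-1.2,-2.4,0,0,0,0],[-1.2,-2.4,0,0,0,0],[-1.2,-2.4,0,0,0,0],[-1.2,-2,0,0,0,0],[-0.2,0,0,0,0,0]]

```text
t: 6.93
position: [0.4168, -0.0641, 0.1624]
ee_rot: [[0.954, 0.301, -0.001], [0.301, -0.954, -0.001], [-0.001, 0.0, -1.0]]
force: [0.5, 0.4, -2.8]
grip_width: 0.662
finger_force: 38.0
```

```bash
python3 - <<'E'
from h import *
np.set_printoptions(precision=4,suppress=True)
save('wrist','w2.png')
for q in ('bobbin_center','seat','spindle_tip','knob_grip','stand'):
  for d in spot_point('wrist',q)[:2]: print(q,round(d['score'],2),world('wrist',d['point']))
o=get_obs();print(o['position'],o['t'],o['finger_force'],o['force'],o['grip_width'])
E
```

```text
bobbin_center 0.65 [ 0.4158 -0.0612  0.1564]
seat 0.9 [ 0.4739 -0.0726  0.0218]
spindle_tip 0.7 [ 0.4775 -0.0735  0.0922]
knob_grip 0.7 [ 0.5321 -0.2465  0.1017]
stand 0.65 [ 0.5042 -0.159   0.0005]
[ 0.4188 -0.061   0.1624] 7.2333 38.01219642162323 [ 0.3693  0.2139 -0.8437] 0.6610190648854714
```

View pics/w2.png

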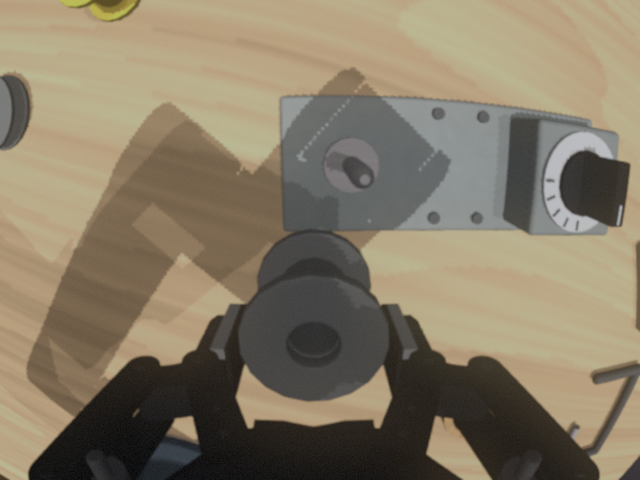

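The wrist picture shows the bobbin upright in the pads, with its top flange centred at about (315,337). The spindle tip is at about (362,177) and the seat disc at (352,165).

```bash
python3 - <<'E'
from h import *
im=cv2.imread('pics/w2.png'); im=cv2.resize(im,None,fx=4,fy=4,interpolation=2)
def dr(P,r,c): cv2.polylines(im,[np.round((circ(P,r)*4+1.5)*8).astype(int)],True,c,1,shift=3)
S=[.4745,-.0745]
dr(S+[.02],.022,(0,0,255));dr(S+[.096],.003,(0,255,0));dr(S+[.084],.0075,(0,255,255))
B=[.4188,-.061]
dr(B+[.189],.029,(0,0,255));dr(B+[.189],.010,(0,255,0));dr(B+[.129],.029,(0,255,255))
a=im[4*130:4*205,4*300:4*400]; b=im[4*225:4*405,4*220:4*400]
a=cv2.resize(a,None,fx=1.1,fy=1.1); b=cv2.resize(b,(440,440))
# a 440x330
o=np.zeros((600,800,3),np.uint8); o[:a.shape[0],:a.shape[1]]=a; b=cv2.resize(b,(360,360)); o[:360,440:]=b
cv2.imwrite('pics/w2c.png',o)
E
```

```text
(no output)
```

View pics/w2c.png

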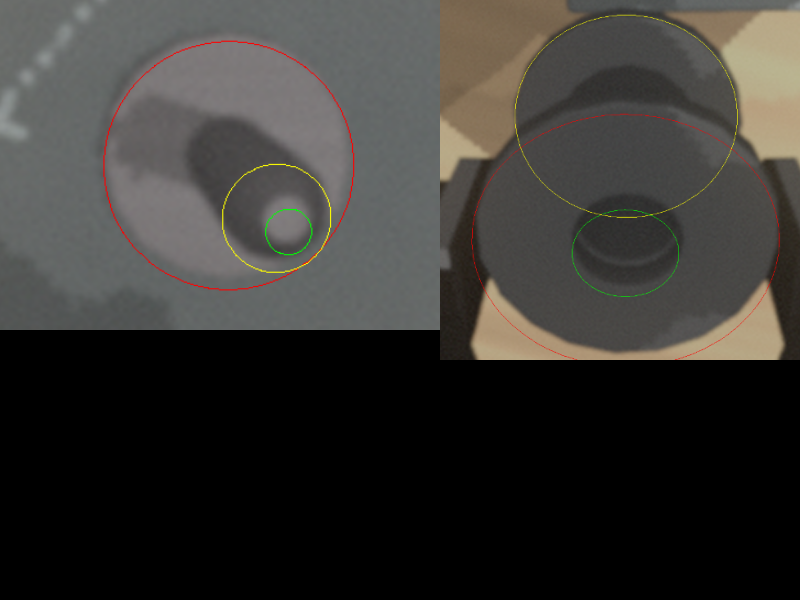

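apply_moves:
  rows:
    - [[1.4,-0.33,0,0,0,0],[1.4,-0.33,0,0,0,0],[1.4,-0.33,0,0,0,0],[1.47,-0.33,0,0,0,0],[0,0,0,0,0,0],[0,0,-1,0,0,0],[0,0,-1,0,0,0],[0,0,-1,0,0,0],[0,0,-0.5,0,0,0],[0,0,0,0,0,0]]

```text
t: 8.07
position: [0.4736, -0.0739, 0.1263]
ee_rot: [[0.952, 0.305, -0.003], [0.305, -0.952, 0.001], [-0.003, -0.002, -1.0]]
force: [0.5, -0.2, -2.2]
grip_width: 0.658
finger_force: 38.0
```

apply_moves:
  rows:
    - [[0,0,-0.3,0,0,0],[0,0,-0.3,0,0,0],[0,0,-0.3,0,0,0],[0,0,-0.3,0,0,0],[0,0,-0.3,0,0,0],[0,0,-0.3,0,0,0],[0,0,0,0,0,0],[0,0,0,0,0,0],[0,0,0,0,0,0],[0,0,0,0,0,0]]

```text
t: 8.9
position: [0.4738, -0.0753, 0.1086]
ee_rot: [[0.953, 0.304, -0.003], [0.304, -0.953, -0.0], [-0.003, -0.001, -1.0]]
force: [-3.6, -4.1, -2.0]
grip_width: 0.662
finger_force: 38.0
```

apply_moves:
  rows:
    - [[-0.15,-0.12,0,0,0,0],[0,0,0,0,0,0],[0,0,-0.5,0,0,0],[0,0,-0.5,0,0,0],[0,0,-0.5,0,0,0],[0,0,-0.5,0,0,0],[0,0,0,0,0,0],[0,0,0,0,0,0],[0,0,0,0,0,0],[0,0,0,0,0,0]]

```text
t: 9.73
position: [0.4733, -0.076, 0.0892]
ee_rot: [[0.953, 0.304, -0.0], [0.304, -0.953, 0.0], [-0.0, -0.0, -1.0]]
force: [-1.9, -1.0, -2.9]
grip_width: 0.66
finger_force: 38.0
```

apply_moves:
  rows:
    - [[-0.05,-0.04,-0.5,0,0,0],[0,0,-0.5,0,0,0],[0,0,-0.5,0,0,0],[0,0,-0.5,0,0,0],[0,0,-0.3,0,0,0],[0,0,-0.3,0,0,0],[0,0,0,0,0,0],[0,0,0,0,0,0],[0,0,0,0,0,0],[0,0,0,0,0,0]]

```text
t: 10.57
position: [0.4732, -0.0766, 0.0635]
ee_rot: [[0.953, 0.304, 0.0], [0.304, -0.953, -0.0], [0.0, 0.0, -1.0]]
force: [0.1, 0.7, -2.0]
grip_width: 0.66
finger_force: 38.0
```

apply_moves:
  rows:
    - [[0,0,-0.1,0,0,0],[0,0,-0.1,0,0,0],[0,0,0,0,0,0],[0,0,0,0,0,0],[0,0,0,0,0,0],[0,0,0,0,0,0],[0,0,0,0,0,0],[0,0,0,0,0,0],[0,0,0,0,0,0],[0,0,0,0,0,0]]

```text
t: 11.4
position: [0.473, -0.0766, 0.0613]
ee_rot: [[0.953, 0.304, 0.0], [0.304, -0.953, 0.0], [0.0, -0.0, -1.0]]
force: [0.6, -0.6, -1.8]
grip_width: 0.664
finger_force: 38.0
```

apply_moves:
  rows:
    - [[0,0,-0.2,0,0,0],[0,0,-0.2,0,0,0],[0,0,-0.1,0,0,0],[0,0,0,0,0,0],[0,0,0,0,0,0],[0,0,0,0,0,0],[0,0,0,0,0,0],[0,0,0,0,0,0],[0,0,0,0,0,0],[0,0,0,0,0,0]]

```text
t: 12.23
position: [0.473, -0.0766, 0.0564]
ee_rot: [[0.953, 0.304, 0.0], [0.304, -0.953, -0.0], [0.0, 0.0, -1.0]]
force: [0.4, -0.1, -1.7]
grip_width: 0.661
finger_force: 38.0
```

apply_moves:
  rows:
    - [[0,0,-0.1,0,0,0],[0,0,-0.1,0,0,0],[0,0,-0.1,0,0,0],[0,0,0,0,0,0],[0,0,0,0,0,0],[0,0,0,0,0,0],[0,0,0,0,0,0],[0,0,0,0,0,0],[0,0,0,0,0,0],[0,0,0,0,0,0]]

```text
t: 13.07
position: [0.473, -0.0766, 0.0533]
ee_rot: [[0.953, 0.304, -0.0], [0.304, -0.953, 0.0], [-0.0, -0.0, -1.0]]
force: [-0.0, 0.1, -1.1]
grip_width: 0.663
finger_force: 38.1
```

apply_moves:
  rows:
    - [[0,0,-0.1,0,0,0],[0,0,-0.1,0,0,0],[0,0,0,0,0,0],[0,0,0,0,0,0],[0,0,0,0,0,0],[0,0,0,0,0,0],[0,0,0,0,0,0],[0,0,0,0,0,0],[0,0,0,0,0,0],[0,0,0,0,0,0]]

```text
t: 13.9
position: [0.473, -0.0766, 0.0532]
ee_rot: [[0.953, 0.304, 0.001], [0.304, -0.953, -0.0], [0.001, 0.001, -1.0]]
force: [-1.8, 0.2, 16.6]
grip_width: 0.66
finger_force: 39.7
```

Firm upward contact (16.6 N) at exactly the expected height, so the bobbin is seated. Next I open the fingers and rise.

apply_moves:
  rows:
    - [[0,0,0.2,0,0,0],[0,0,0,0,0,0],[0,0,0,0,0,0],[0,0,0,0,0,0],[0,0,0,0,0,0],[0,0,0,0,0,0],[0,0,0,0,0,0],[0,0,0,0,0,0],[0,0,0,0,0,0],[0,0,0,0,0,0]]
  grip: 1

```text
t: 14.73
position: [0.473, -0.0766, 0.0532]
ee_rot: [[0.953, 0.304, -0.0], [0.304, -0.953, 0.0], [-0.0, -0.0, -1.0]]
force: [-0.2, 0.4, -0.3]
grip_width: 1.003
finger_force: 0.0
```

apply_moves:
  rows:
    - [[0,0,0.5,0,0,0],[0,0,1,0,0,0],[0,0,1,0,0,0],[0,0,2,0,0,0],[0,0,3,0,0,0],[0,0,3,0,0,0],[0,0,2.5,0,0,0],[-1,-2,0,0,0,0],[-1,-2,0,0,0,0],[0,-1,0,0,0,0]]

```text
t: 15.57
position: [0.4518, -0.1276, 0.1849]
ee_rot: [[0.953, 0.303, 0.001], [0.303, -0.953, -0.001], [0.0, 0.001, -1.0]]
force: [0.5, 0.2, -0.5]
grip_width: 1.003
finger_force: 0.0
```

```bash
python3 - <<'E'
from h import *
np.set_printoptions(precision=4,suppress=True)
o=get_obs();print(o['position'],o['t'])
save('wrist','w3.png')
for q in ('bobbin_center','knob_grip'):
  for d in spot_point('wrist',q)[:2]: print(q,round(d['score'],2),world('wrist',d['point']))
im=cv2.resize(cv2.imread('pics/w3.png'),None,fx=1.25,fy=1.25)
def dr(P,r,c): cv2.polylines(im,[np.round((circ(P,r)*1.25)*8).astype(int)],True,c,1,shift=3)
dr([.474,-.0755,.08],.029,(0,0,255)); dr([.530,-.247,.074],.026,(0,255,0))
x=np.array([.953,.303,0]);y=np.array([-.303,.953,0]);K=np.array([.530,-.247,.114])
pts=np.array([wpx(K+a*.023*x+b*.007*y) for a,b in((1,1),(1,-1),(-1,-1),(-1,1))])*1.25
cv2.polylines(im,[np.round(pts*8).astype(int)],True,(0,255,0),1,shift=3)
cv2.imwrite('pics/w3c.png',im)
E
```

```text
[ 0.4518 -0.1276  0.1849] 15.5667
bobbin_center 0.86 [0.5712 0.1637 0.0271]
bobbin_center 0.61 [ 0.4769 -0.0769  0.0458]
knob_grip 0.69 [ 0.4754 -0.0764  0.0925]
```

View pics/w3c.png

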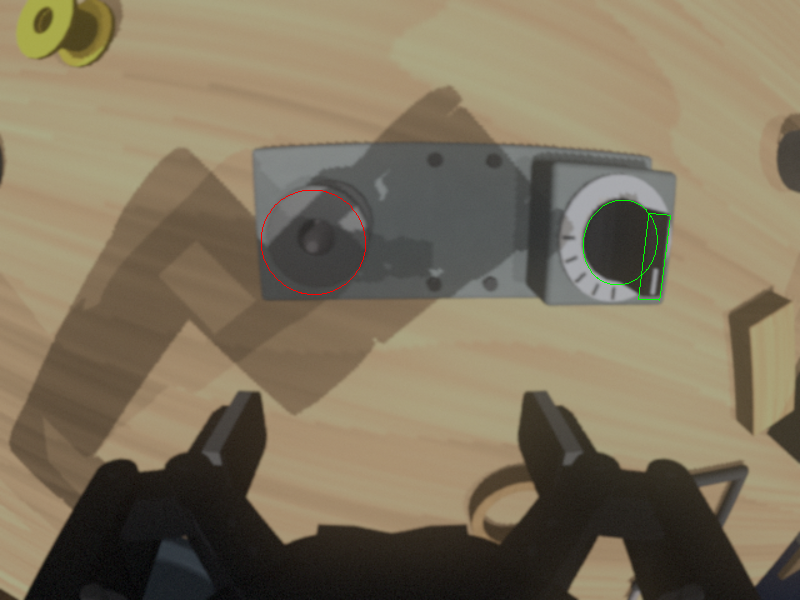

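The overlay matches: the bobbin sits on the seat with its top flange at (314,240), and the knob bar is at (655,256) with the pale line at its -x end, so it is at rest. Next, the knob.

apply_moves:
  rows:
    - [[1.56,-2.39,0,0,0,0],[1.56,-2.39,0,0,0,0],[1.56,-2.39,0,0,0,0],[1.56,-2.39,0,0,0,0],[1.58,-2.38,0,0,0,0],[0,0,-2,0,0,0],[0,0,-3,0,0,0],[0,0,-3,0,0,0],[0,0,-2.2,0,0,0],[0,0,0,0,0,0]]

```text
t: 16.55
position: [0.5284, -0.2428, 0.0764]
ee_rot: [[0.953, 0.304, -0.009], [0.304, -0.953, 0.007], [-0.006, -0.009, -1.0]]
force: [-0.5, 1.2, 0.1]
grip_width: 1.001
finger_force: 0.0
```

apply_moves:
  rows:
    - [[0,0,0,0,0,0],[0,0,0,0,0,0],[0,0,0,0,0,0],[0,0,0,0,0,0],[0,0,0,0,0,0],[0,0,0,0,0,0],[0,0,0,0,0,0],[0,0,0,0,0,0],[0,0,0,0,0,0],[0,0,0,0,0,0]]
  grip: 0
  force: 50

```text
t: 17.38
position: [0.532, -0.2471, 0.0827]
ee_rot: [[0.953, 0.304, 0.002], [0.304, -0.953, -0.002], [0.002, 0.003, -1.0]]
force: [-0.5, -1.3, 5.9]
grip_width: 0.153
finger_force: 52.8
```

```bash
python3 - <<'E'
from h import *
np.set_printoptions(precision=4,suppress=True)
o=get_obs();print(o['position'],o['t'],o['joint_pos'],o['force'],o['moment'],o['finger_force'],o['grip_width'],o['ee_rot'])
save('wrist','w4.png')
E
```

```text
[ 0.532  -0.2471  0.0827] 17.3833 [-0.625   0.6793  1.6504 -0.0007  0.8088  0.6373] [-0.5472 -1.2604  5.8837] [-0.1762  0.1261  0.0943] 52.78923690319061 0.15313980345060604 [[ 0.9526  0.3041  0.0023]
 [ 0.3041 -0.9526 -0.0023]
 [ 0.0015  0.0029 -1.    ]]
```

View pics/w4.png

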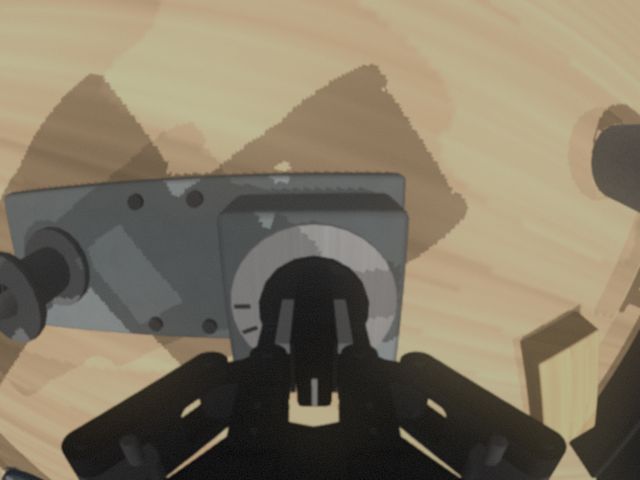

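Picture: the pads hold the bar at about (315,330), aligned with it, with the pale line toward the gripper at (315,390). Next I turn clockwise in steps.

apply_moves:
  rows:
    - [[0,0,0,0,0,-0.04],[0,0,0,0,0,-0.05],[0,0,0,0,0,-0.05],[0,0,0,0,0,-0.05],[0,0,0,0,0,-0.05],[0,0,0,0,0,-0.05],[0,0,0,0,0,-0.05],[0,0,0,0,0,-0.05],[0,0,0,0,0,0],[0,0,0,0,0,0]]

```text
t: 18.27
position: [0.5322, -0.2478, 0.0827]
ee_rot: [[0.997, -0.081, 0.003], [-0.081, -0.997, -0.003], [0.003, 0.003, -1.0]]
force: [-1.0, -3.5, 6.1]
grip_width: 0.158
finger_force: 52.7
```

apply_moves:
  rows:
    - [[0,0,0,0,0,-0.04],[0,0,0,0,0,-0.05],[0,0,0,0,0,-0.05],[0,0,0,0,0,-0.05],[0,0,0,0,0,-0.05],[0,0,0,0,0,-0.05],[0,0,0,0,0,-0.05],[0,0,0,0,0,-0.05],[0,0,0,0,0,0],[0,0,0,0,0,0]]

```text
t: 19.1
position: [0.532, -0.2484, 0.0827]
ee_rot: [[0.891, -0.453, 0.003], [-0.453, -0.891, -0.004], [0.004, 0.003, -1.0]]
force: [-1.8, -5.3, 5.1]
grip_width: 0.154
finger_force: 52.7
```

apply_moves:
  rows:
    - [[0,0,0,0,0,-0.04],[0,0,0,0,0,-0.05],[0,0,0,0,0,-0.05],[0,0,0,0,0,-0.05],[0,0,0,0,0,-0.05],[0,0,0,0,0,-0.05],[0,0,0,0,0,-0.05],[0,0,0,0,0,-0.05],[0,0,0,0,0,0],[0,0,0,0,0,0]]

```text
t: 19.93
position: [0.5317, -0.2488, 0.0827]
ee_rot: [[0.652, -0.758, 0.002], [-0.758, -0.652, -0.005], [0.005, 0.002, -1.0]]
force: [-3.1, -6.7, 5.5]
grip_width: 0.155
finger_force: 52.7
```

```bash
python3 - <<'E'
from h import *
np.set_printoptions(precision=4,suppress=True)
o=get_obs();R=np.array(o['ee_rot']);print(o['position'],o['t'],o['force'],o['moment'],o['finger_force'],o['grip_width'],.309-np.arctan2(R[1,0],R[0,0]))
save('wrist','w5.png')
E
```

```text
[ 0.5317 -0.2488  0.0827] 19.9333 [-3.0724 -6.6754  5.5133] [-0.8672  0.4735  0.0658] 52.69857466220856 0.1553165254458876 1.1692324902051936
```

View pics/w5.png

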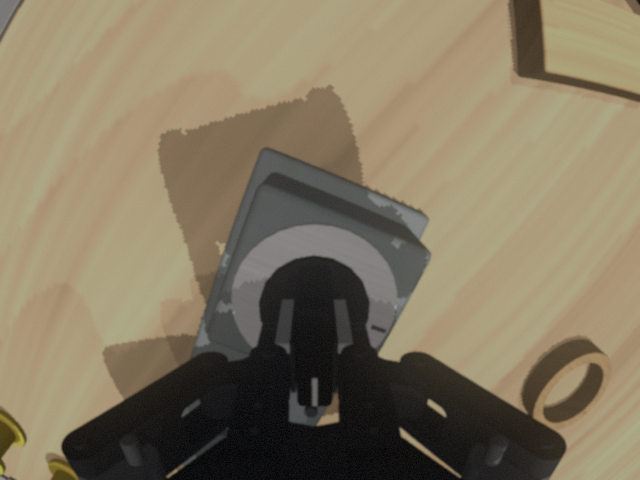

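The bar is still square in the pads, the pale line is in the same place, and the tool has turned 1.169 rad. I hold here, check the bobbin and hand in.

apply_moves:
  rows:
    - [[0,0,0,0,0,0],[0,0,0,0,0,0],[0,0,0,0,0,0],[0,0,0,0,0,0],[0,0,0,0,0,0],[0,0,0,0,0,0],[0,0,0,0,0,0],[0,0,0,0,0,0],[0,0,0,0,0,0],[0,0,0,0,0,0]]

```text
t: 20.82
position: [0.5317, -0.2488, 0.0827]
ee_rot: [[0.652, -0.758, 0.002], [-0.758, -0.652, -0.005], [0.005, 0.002, -1.0]]
force: [-3.0, -6.2, 5.2]
grip_width: 0.153
finger_force: 52.7
```

```bash
python3 - <<'E'
from h import *
np.set_printoptions(precision=4,suppress=True)
grab_frame('scene')
for d in spot_point('scene','bobbin_center')[:4]: print(round(d['score'],2),world('scene',d['point']))
print(hand_in())
E
```

```text
0.95 [0.566  0.1696 0.0295]
0.82 [ 0.4737 -0.0735  0.0483]
0.73 [0.6645 0.1654 0.0269]
the job is handed in; nothing more can be done
None
```

I handed the job in with the tall grey bobbin seated on the spindle and let go, and the gripper still holding the brake knob at about 1.17 rad (third click is 1.178); `hand_in` gave no verdict.

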